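Snap the turquoise fastener box shut

ROBOT

A 6-joint arm with a two-finger parallel gripper is mounted at the origin on the work surface. World frame = base frame: x ahead of the robot, y to its left, z up, the work surface at z = 0. Lengths are in m, angles in rad, forces in N, time in s.
With the tool pointing down it reaches from about 0.3 to 0.85 m from the base axis. Payload 4.2 kg.
Tool frame: the origin (TCP) lies on the centre line of the jaws, within the pads' length; the fingertips stand 19 mm ahead of it and the grasp point (between the pads) is the TCP; z points along the fingers, y is the direction in which the jaws open and shut (so a half turn about z gives the same grasp; the last joint's range is limited). The gripper opens to 91 mm and grips with 3 to 60 N. Pads are 32 mm wide; open, the fingers measure 118 mm over their backs; the gripper's body (76 mm by 178 mm) begins 60 mm behind the grasp point.
Start: joints at [1.167, 0.32, 1.565, -0, 1.257, -0.02], TCP at [0.215, 0.533, 0.233] pointing down, gripper open.
Joint ranges: [-3.11, 3.11], [-0.84, 2.01], [0.21, 2.61], [-1.34, 4.49], [0.05, 2.63], [-2.56, 2.56]. Speed limits (rad/s): [2.57, 2.57, 3.14, 3.14, 3.14, 3.14].

INTERFACE

Orientations are given as a unit quaternion [w, x, y, z].
In Python, from cell import ctrl gives the robot as it stands. The module is installed in compiled form; this text tells all that it offers.
- The arm moves only by the tool play_rows, never from a script. Its argument "deltas" is a list of rows, each a list of 2 entries, a list of its own where there are three numbers: the shift along the tool's x, y, z scaled (see below), then the turn, a rotation vector about the tool's x, y, z scaled (see below). In form: [[[x, y, z], [rx, ry, rz]], ...]. A call has 1 to 5 rows; each row is the pose to reach, as a shift and turn from the pose commanded when the call began, along the tool's axes at that moment; what a row does not reach only later rows make up. The controller multiplies each number of a shift by 0.4 m and each number of a turn by 90 degrees. A row lasts 1/12 s, in which the tool goes at most 41.7 mm and 7.16 degrees, less where a joint would pass 70% of its speed; a pose out of reach is approached as far as the arm can. A call with a number of a shift or a turn outside -1 to 1 is refused whole. A call with a gripper value outside its range is refused whole. "gripper" is the closure, from 0 (fully open) to 1 (shut), set as the call begins (left out, the last holds). The fingers move at their own pace and stop on an object; the grip force is fixed at half the most. Time passes only in rows, so rows that repeat a pose let the fingers close. It gives the time, the measured TCP pose, the force and the opening at its end, in the units of the state.
- ctrl.sense(): the state, without advancing time (a new reading comes with each control period).
- ctrl.grab_frame(name): name is "side" or "top" or "wrist"; returns the picture (384x512x3 uint8, red, green, blue); there is no depth.
- ctrl.camera_info(name): a dict with "intrinsics" (3x3 intrinsics, pixels), "R" (3x3) and "t" (3): a world point X has camera coordinates R X + t. Camera axes: x right, y down, z forward; pixel columns grow to the right and rows downward; lengths in m; the calibration is good to about 2 mm. The wrist camera is an equidistant fisheye: a pixel r from the principal point sees the ray r / f radians off the axis. A picture is of the moment at which its call begins: read the wrist's pose just before it. camera_info takes no time and is no camera call; for the wrist camera it gives the pose at the moment of the call.
- ctrl.finish_job(): hands the job in, once; it reports no verdict.
The state is a dict: "clock": time; "qpos": joint angles; "joint_velocities": joint speeds; "joint_torque": joint torques, N m; "tool_pos": TCP position; "tcp_rot": TCP orientation; "wrist_force": force on the tool from outside, world axes, zero at the start; "wrist_torque": the same for the moment, N m; "width": finger opening in m.
Only numpy, scipy, OpenCV 4.12 (cv2) and the standard library are available. Lean on these libraries where they do the work, as an engineer would, in place of code of your own. Each camera call takes 0.05 s, during which the arm holds its last target. There are 200 camera calls.

TASK

The turquoise fastener box has been filled and its lid is on, but its three orange snap tabs still stand up around the rim. Press each of the three tabs straight down until it is fully home against the lid. Do not touch the grey box: it is still being filled.

Things in the scene. Friction and masses are not known exactly. Their poses are not given: they have to be found in the camera images.
- tab_left: Orange snap tab mid left (+y at zero yaw) short edge of the turquoise box's lid: level pad 50 mm along the edge, 30 mm across, 5 mm thick, centred on the box's side wall, a tongue hanging outside. Origin: centre of the pad's top face; x points outwards from the box, y along the edge, z up. Top face 96 to 98 mm above the table at the start, 86 mm fully home (moves straight down).
- tab_front: Orange snap tab mid long edge of that lid, facing the robot; same pad, origin, axes and heights as tab_left. Each tab is a stiff press fit: it takes about 7 N all the way down, stays where it is left, and holds once it is within 4 mm of home; fully home its pad rests on the lid, a hard stop. The far long edge has the lid's hinge and no tab.
- tab_right: Orange snap tab mid right (-y) short edge, same as tab_left and 180 mm from it; each is 111 mm from tab_front. The turquoise box is 130 x 180 mm, 75 mm high, with a white-rimmed lid, turquoise in the centre (top 81 mm above the table); it is fixed to the table, turned up to 26 degrees, and may be on the robot's left or right, the grey box on the other side.
- grey_box: Not to be touched: grey box of the same size, white-rimmed lid with grey centre and three raised orange tabs (98 mm high). Origin: centre of its underside; x across it away from the robot, y along its 180 mm length. Box centres are at least 330 mm apart. Lower bystanders: open carton of nuts 60 mm high beyond the boxes, a steel nut 24 mm high between them, a wrench near the robot.

How it is judged:
By the outcome, as a careful person would: the job done as asked, in the order asked, and still so for the second after the job is handed in, with the robot touching nothing.
It also fails if it takes over 37 s, if anything falls off the work surface, if the arm or the gripper's body presses on something with over 40 N, if the wrist force passes 120 N, or if a joint passes its speed limit or range.

## Working session

There is one attempt and no reset: what is moved stays moved. The work goes in short steps, Python scripts to look and compute and a tool call to move; the robot and the scene stay as the last step left them, time stands still between calls to the robot, and variables do not carry over. Pictures are saved under pics/ and viewed, about 8 in all and at most 12, crops included, and the job is handed in when it is done.

Besides the shell and the picture viewer there is one more tool, called by a JSON object that holds its "name" and its "arguments", one argument or row to a line. play_rows: Moves the arm, as the interface text tells. Its arguments: {"type":"object","properties":{"deltas":{"type":"array","items":{"type":"array"}},"gripper":{"type":"number"}},"required":["deltas"]}

```bash
mkdir -p pics
python3 - <<'E'
from cell import ctrl
import cv2,numpy as np
s=ctrl.sense();print(s['clock'],s['tool_pos'],s['tcp_rot'],s['width'])
ims=[]
for n in("top","side"):
    im=ctrl.grab_frame(n);np.save(f'{n}.npy',im);i=ctrl.camera_info(n);print(n,i)
    cv2.imwrite(f'pics/{n}0.png',im[:,:,::-1])
E
```

```text
0.0 [0.21512559 0.53271887 0.23211683] [-1.84111441e-04  1.90718477e-01  9.81644364e-01 -8.78518342e-04] 0.09127249844022328
top {'intrinsics': array([[387.98713746,   0.        , 257.76824589],
       [  0.        , 387.98713746, 189.80997758],
       [  0.        ,   0.        ,   1.        ]]), 'R': array([[ 0.02195738, -0.99950222,  0.02265361],
       [-0.9867121 , -0.02531399, -0.16049433],
       [ 0.16098789, -0.01882856, -0.98677677]]), 't': array([-0.02204269,  0.52178262,  0.9342341 ])}
side {'intrinsics': array([[401.50898713,   0.        , 251.76386482],
       [  0.        , 401.50898713, 187.15947274],
       [  0.        ,   0.        ,   1.        ]]), 'R': array([[ 0.97313135, -0.23024519, -0.00158796],
       [-0.15969414, -0.66994696, -0.72503024],
       [ 0.16587088,  0.70580325, -0.6887152 ]]), 't': array([-0.50681201,  0.15107534,  0.748991  ])}
```

View pics/top0.png

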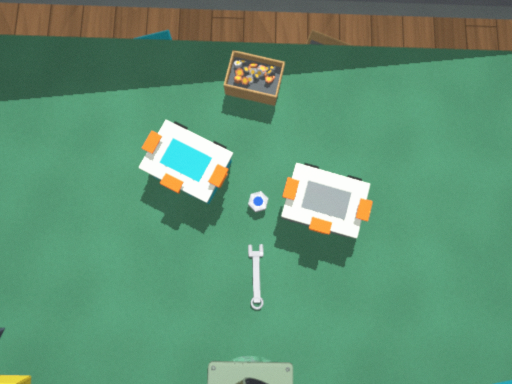

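View pics/side0.png

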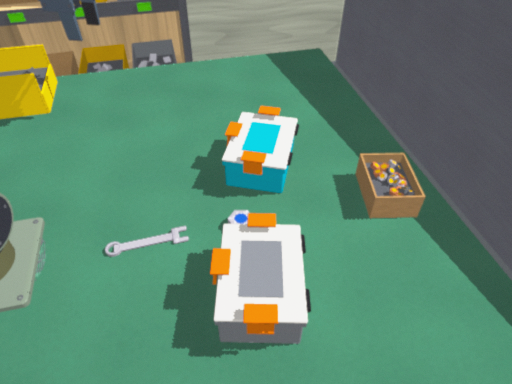

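The top view shows the turquoise box on the robot's left, with its tabs at about (152,142), (172,183) and (219,176). The grey box is on the right. Next I'll cast these to the plane.

```bash
cat > h.py <<'E'
import numpy as np,cv2
def cast(i,uv,z):
    K,R,t=map(np.array,(i['intrinsics'],i['R'],i['t']))
    d=R.T@np.linalg.inv(K)@np.array([*uv,1.]);c=-R.T@t
    return c+d*(z-c[2])/d[2]
E
python3 - <<'E'
from cell import ctrl
from h import *
print(ctrl.sense()['clock'])
for n in("top","side"):
    im=np.load(n+'.npy');i=ctrl.camera_info(n)
    hsv=cv2.cvtColor(im,cv2.COLOR_RGB2HSV)
    m=cv2.inRange(hsv,(5,200,225),(20,255,255))
    for c in cv2.findContours(m,cv2.RETR_EXTERNAL,cv2.CHAIN_APPROX_NONE)[0]:
        if cv2.contourArea(c)<60: continue
        r=cv2.minAreaRect(c); b=[cast(i,p,.097)[:2].round(3).tolist() for p in cv2.boxPoints(r)]
        print(n,np.round(r[0],1),cv2.contourArea(c),cast(i,r[0],.097).round(4),b)
    t=cv2.inRange(hsv,(88,150,120),(100,255,255))
    for c in cv2.findContours(t,cv2.RETR_EXTERNAL,cv2.CHAIN_APPROX_NONE)[0]:
        if cv2.contourArea(c)<200: continue
        r=cv2.minAreaRect(c); b=np.array([cast(i,p,.081)[:2] for p in cv2.boxPoints(r)])
        print('turq',n,np.round(r[0],1),cast(i,r[0],.081).round(4),b.round(3).tolist())
E
```

```text
0.1
turq top [185.3 159.9] [0.5852 0.1693 0.081 ] [[0.579, 0.23], [0.64, 0.204], [0.592, 0.108], [0.532, 0.135]]
side [260.5 313. ] 545.5 [ 0.472  -0.2614  0.097 ] [[0.452, -0.242], [0.499, -0.253], [0.491, -0.28], [0.446, -0.269]]
side [220. 261.] 397.5 [ 0.4313 -0.1585  0.097 ] [[0.421, -0.131], [0.45, -0.138], [0.441, -0.184], [0.414, -0.178]]
side [261.5 219.5] 283.5 [ 0.5178 -0.0878  0.097 ] [[0.498, -0.07], [0.544, -0.081], [0.537, -0.106], [0.492, -0.095]]
side [253.4 156.4] 157.0 [0.5447 0.0859 0.097 ] [[0.519, 0.083], [0.528, 0.11], [0.571, 0.089], [0.561, 0.063]]
side [233.2 129.1] 125.0 [0.5231 0.1911 0.097 ] [[0.503, 0.177], [0.522, 0.226], [0.544, 0.205], [0.524, 0.158]]
side [269. 110.] 109.0 [0.6219 0.2477 0.097 ] [[0.596, 0.245], [0.605, 0.272], [0.648, 0.251], [0.638, 0.224]]
turq side [254.6 177.1] [0.5363 0.0402 0.081 ] [[0.465, 0.024], [0.483, 0.103], [0.612, 0.058], [0.585, -0.018]]
turq side [260.9 137.2] [0.5819 0.168  0.081 ] [[0.532, 0.135], [0.564, 0.239], [0.636, 0.203], [0.598, 0.103]]
```

The tabs cast from the side view are left (0.622, 0.248), front (0.523, 0.191) and right (0.545, 0.086). Left to right is 179 mm, and front to each is 107 and 114 mm, which agrees with the given sizes to within about 4 mm. The lid centre from the top view agrees too. The tool's y axis is already within about 4° of the box's long axis. I'll approach the left tab with the gripper shut.

{"name": "play_rows", "arguments": {
  "deltas": [
    [[-0.1,-0.023,0],[0,0,0]],
    [[-0.2,-0.046,0],[0,0,0]],
    [[-0.3,-0.069,0],[0,0,0]],
    [[-0.4,-0.092,0],[0,0,0]],
    [[-0.5,-0.115,0],[0,0,0]]
  ],
  "gripper": 1
}}

```text
clock: 0.52
tool_pos: [0.3846, 0.4142, 0.2326]
tcp_rot: [-0.0, 0.19, 0.982, -0.0]
wrist_force: [-0.1, -0.4, -0.7]
width: 0.0608
```

{"name": "play_rows", "arguments": {
  "deltas": [
    [[-0.1,-0.023,0],[0,0,0]],
    [[-0.2,-0.046,0],[0,0,0]],
    [[-0.3,-0.069,0],[0,0,0]],
    [[-0.4,-0.092,0],[0,0,0]],
    [[-0.5,-0.115,0],[0,0,0]]
  ]
}}

```text
clock: 0.93
tool_pos: [0.553, 0.2965, 0.2326]
tcp_rot: [-0.0, 0.191, 0.982, -0.0]
wrist_force: [0.1, 0.5, -0.0]
width: 0.0273
```

```bash
cat >> h.py <<'E'
from scipy.spatial.transform import Rotation as Ro
T=dict(left=(.623,.249),front=(.525,.195),right=(.545,.087))
def go(s,xy,z):
    w,x,y,zz=s['tcp_rot'];R=Ro.from_quat([x,y,zz,w])
    print(s['clock'],s['tool_pos'].round(4),'F',np.round(s['wrist_force'],1),'units',(R.inv().apply(np.array([*xy,z])-s['tool_pos'])/.4).round(4),'toolz',R.apply([0,0,1]).round(3))
E
python3 - <<'E'
from cell import ctrl
from h import *
s=ctrl.sense();go(s,T['left'],.15)
i=ctrl.camera_info('wrist');im=ctrl.grab_frame('wrist');print(i)
cv2.imwrite('pics/w1.png',im[:,:,::-1])
E
```

```text
0.9333 [0.553  0.2965 0.2326] F [ 0.1  0.5 -0. ] units [-0.2069 -0.0444  0.2063] toolz [-0.001 -0.    -1.   ]
{'intrinsics': array([[297.31863964,   0.        , 256.00839769],
       [  0.        , 297.31863964, 186.95320366],
       [  0.        ,   0.        ,   1.        ]]), 'R': array([[ 0.37478979,  0.92710931,  0.00097231],
       [ 0.89509672, -0.36212132,  0.2601346 ],
       [ 0.2415253 , -0.09662548, -0.96557187]]), 't': array([-0.48360319, -0.41682094,  0.28564077])}
```

View pics/w1.png

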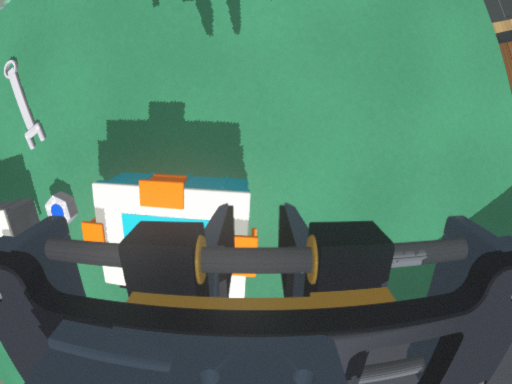

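The wrist view shows the front tab's pad at about (162,194), and part of the left tab behind the fingers at (246,256). Both are where I expected them. I'll move over the left tab.

{"name": "play_rows", "arguments": {
  "deltas": [
    [[-0.1,-0.022,0.04],[0,0,0]],
    [[-0.18,-0.04,0.1],[0,0,0]],
    [[-0.207,-0.044,0.18],[0,0,0]],
    [[-0.207,-0.044,0.206],[0,0,0]],
    [[-0.207,-0.044,0.206],[0,0,0]]
  ]
}}

```text
clock: 1.4
tool_pos: [0.6197, 0.2496, 0.1461]
tcp_rot: [-0.004, 0.191, 0.982, -0.002]
wrist_force: [0.0, 0.4, -0.0]
width: 0.0005
```

Run:
```python
from cell import ctrl
from h import *
go(ctrl.sense(),T['left'],.117)
im=cv2.imread('pics/w1.png')
m=cv2.inRange(cv2.cvtColor(im,cv2.COLOR_BGR2HSV),(5,200,225),(20,255,255))
R=np.array([[.37478979,.92710931,.00097231],[.89509672,-.36212132,.2601346],[.2415253,-.09662548,-.96557187]]);t=np.array([-.48360319,-.41682094,.28564077])
def cf(u,v,z):
    p=np.array([u-256.008,v-186.953]);r=np.hypot(*p);a=r/297.3186
    d=R.T@np.array([*(p/r*np.sin(a)),np.cos(a)]);c=-R.T@t
    return (c+d*(z-c[2])/d[2]).round(4)
for c in cv2.findContours(m,cv2.RETR_EXTERNAL,cv2.CHAIN_APPROX_NONE)[0]:
    if cv2.contourArea(c)<60: continue
    r=cv2.minAreaRect(c);print(np.round(r[0],1),np.round(r[1],1),cf(*r[0],.097),[cf(*p,.097)[:2].tolist() for p in cv2.boxPoints(r)])
i=ctrl.camera_info('side');im=ctrl.grab_frame('side');cv2.imwrite('pics/s1.png',cv2.resize(im[60:220,150:350,::-1],None,fx=4,fy=4)[:600])
```

```text
1.4 [0.6197 0.2496 0.1461] F [ 0.   0.4 -0. ] units [-0.0087  0.002   0.0727] toolz [-0.009 -0.003 -1.   ]
[ 92.5 231. ] [21. 18.] [0.5349 0.0974 0.097 ] [[0.5399, 0.0751], [0.5199, 0.0893], [0.5301, 0.118], [0.5497, 0.1051]]
[160.8 186.7] [42.2 10.9] [0.52   0.2048 0.097 ] [[0.515, 0.18], [0.5047, 0.1863], [0.5247, 0.2283], [0.5349, 0.2226]]
```

View pics/s1.png

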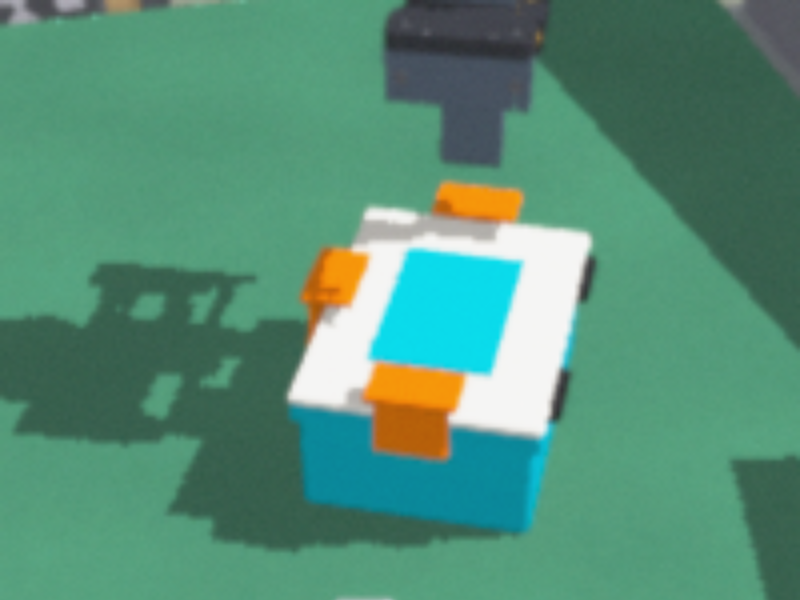

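The closed fingers are directly above the left tab, which is at about (478,200) in this crop. I'll go down and press slowly.

{"name": "play_rows", "arguments": {
  "deltas": [
    [[-0.008,0.002,0.02],[0,0,0]],
    [[-0.008,0.002,0.045],[0,0,0]],
    [[-0.008,0.002,0.065],[0,0,0]],
    [[-0.008,0.002,0.075],[0,0,0]],
    [[-0.008,0.002,0.075],[0,0,0]]
  ]
}}

```text
clock: 1.87
tool_pos: [0.6242, 0.2505, 0.1196]
tcp_rot: [-0.001, 0.19, 0.982, -0.0]
wrist_force: [0.0, -0.2, 0.4]
width: 0.0002
```

{"name": "play_rows", "arguments": {
  "deltas": [
    [[0,0,0.004],[0,0,0]],
    [[0,0,0.008],[0,0,0]],
    [[0,0,0.012],[0,0,0]],
    [[0,0,0.016],[0,0,0]],
    [[0,0,0.016],[0,0,0]]
  ]
}}

```text
clock: 2.28
tool_pos: [0.6255, 0.2505, 0.1153]
tcp_rot: [0.001, 0.191, 0.982, 0.0]
wrist_force: [-1.0, 0.2, 4.3]
width: 0.0004
```

{"name": "play_rows", "arguments": {
  "deltas": [
    [[-0.002,0,0.004],[0,0,0]],
    [[-0.002,0,0.008],[0,0,0]],
    [[-0.002,0,0.012],[0,0,0]],
    [[-0.002,0,0.016],[0,0,0]],
    [[-0.002,0,0.016],[0,0,0]]
  ]
}}

```text
clock: 2.7
tool_pos: [0.6255, 0.2505, 0.1089]
tcp_rot: [-0.0, 0.191, 0.982, 0.001]
wrist_force: [-3.4, 0.9, 4.1]
width: 0.0004
```

{"name": "play_rows", "arguments": {
  "deltas": [
    [[0,0,0.003],[0,0,0]],
    [[0,0,0.006],[0,0,0]],
    [[0,0,0.009],[0,0,0]],
    [[0,0,0.009],[0,0,0]],
    [[0,0,0.009],[0,0,0]]
  ]
}}

```text
clock: 3.12
tool_pos: [0.6255, 0.2505, 0.1054]
tcp_rot: [-0.0, 0.191, 0.982, 0.001]
wrist_force: [-3.2, 0.4, 5.8]
width: 0.001
```

{"name": "play_rows", "arguments": {
  "deltas": [
    [[0,0,0.002],[0,0,0]],
    [[0,0,0.004],[0,0,0]],
    [[0,0,0.005],[0,0,0]],
    [[0,0,0.005],[0,0,0]]
  ]
}}

```text
clock: 3.45
tool_pos: [0.6255, 0.2505, 0.1052]
tcp_rot: [0.0, 0.191, 0.982, 0.001]
wrist_force: [-5.9, -0.0, 13.3]
width: 0.0002
```

The force rose to 13 N with no further travel at z = 0.1052, so the tip is at 86 mm and the left tab is home. I'll lift and go to the front tab.

{"name": "play_rows", "arguments": {
  "deltas": [
    [[0,0,-0.06],[0,0,0]],
    [[0,0,-0.11],[0,0,0]],
    [[0.05,-0.06,-0.11],[0,0,0]],
    [[0.1,-0.122,-0.11],[0,0,0]],
    [[0.15,-0.18,-0.11],[0,0,0]]
  ]
}}

```text
clock: 3.87
tool_pos: [0.5426, 0.2052, 0.1464]
tcp_rot: [0.0, 0.191, 0.982, 0.0]
wrist_force: [-0.7, 0.6, 0.5]
width: 0.0004
```

{"name": "play_rows", "arguments": {
  "deltas": [
    [[0.031,-0.043,0],[0,0,0]],
    [[0.031,-0.043,0],[0,0,0]],
    [[0.031,-0.043,0.03],[0,0,0]],
    [[0.031,-0.043,0.05],[0,0,0]],
    [[0.031,-0.043,0.05],[0,0,0]]
  ]
}}

```text
clock: 4.28
tool_pos: [0.5249, 0.1942, 0.1245]
tcp_rot: [-0.001, 0.191, 0.982, -0.001]
wrist_force: [-0.2, 0.1, -0.7]
width: 0.0
```

Run:
```python
from cell import ctrl
from h import *
go(ctrl.sense(),T['front'],.117)
im=ctrl.grab_frame('side');cv2.imwrite('pics/s2.png',cv2.resize(im[60:210,150:350,::-1],None,fx=4,fy=4))
```

```text
4.2833 [0.5249 0.1942 0.1245] F [-0.2  0.1 -0.7] units [0.0004 0.0019 0.0188] toolz [-0.003 -0.001 -1.   ]
```

View pics/s2.png

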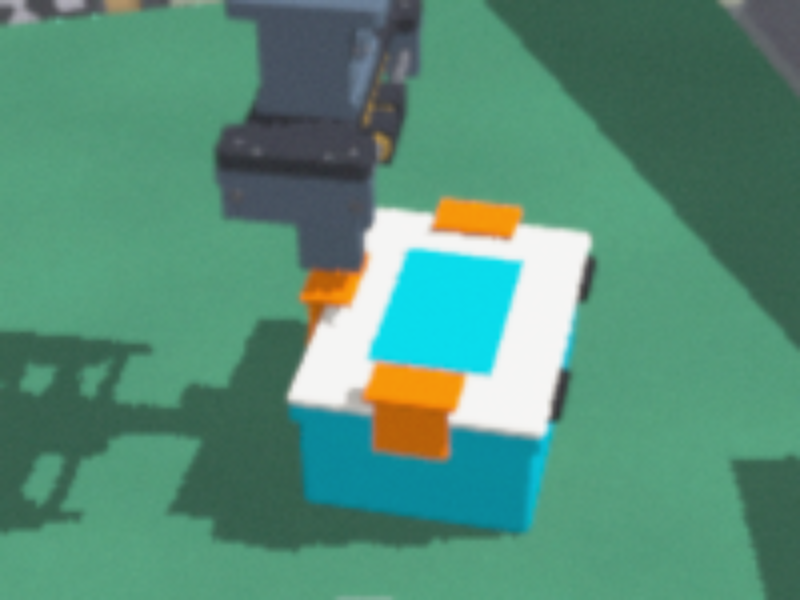

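In this crop the left tab, at (478,217), now sits on the lid. The fingers are over the front tab at (335,275). I'll press the front tab.

{"name": "play_rows", "arguments": {
  "deltas": [
    [[0,0,0.006],[0,0,0]],
    [[0,0,0.012],[0,0,0]],
    [[0,0,0.017],[0,0,0]],
    [[0,0,0.021],[0,0,0]],
    [[0,0,0.025],[0,0,0]]
  ]
}}

```text
clock: 4.75
tool_pos: [0.5255, 0.1945, 0.116]
tcp_rot: [0.0, 0.191, 0.982, 0.0]
wrist_force: [1.1, 0.5, -1.2]
width: 0.0008
```

{"name": "play_rows", "arguments": {
  "deltas": [
    [[0,0,0.004],[0,0,0]],
    [[0,0,0.008],[0,0,0]],
    [[0,0,0.012],[0,0,0]],
    [[0,0,0.015],[0,0,0]],
    [[0,0,0.015],[0,0,0]]
  ]
}}

```text
clock: 5.17
tool_pos: [0.5255, 0.1945, 0.111]
tcp_rot: [0.0, 0.191, 0.982, 0.0]
wrist_force: [-1.6, 0.5, 4.6]
width: 0.0002
```

{"name": "play_rows", "arguments": {
  "deltas": [
    [[0,0,0.004],[0,0,0]],
    [[0,0,0.008],[0,0,0]],
    [[0,0,0.012],[0,0,0]],
    [[0,0,0.015],[0,0,0]],
    [[0,0,0.015],[0,0,0]]
  ]
}}

```text
clock: 5.58
tool_pos: [0.5255, 0.1945, 0.1052]
tcp_rot: [0.0, 0.191, 0.982, 0.0]
wrist_force: [-2.4, -1.1, 6.6]
width: 0.0005
```

{"name": "play_rows", "arguments": {
  "deltas": [
    [[0,0,0.002],[0,0,0]],
    [[0,0,0.004],[0,0,0]],
    [[0,0,0.005],[0,0,0]],
    [[0,0,0.005],[0,0,0]]
  ]
}}

```text
clock: 5.92
tool_pos: [0.5256, 0.1945, 0.1051]
tcp_rot: [0.001, 0.191, 0.982, 0.0]
wrist_force: [-4.6, -1.6, 16.8]
width: 0.0003
```

The front tab is home, stalled at 0.1051 with 17 N. The right tab is next.

{"name": "play_rows", "arguments": {
  "deltas": [
    [[0,0,-0.06],[0,0,0]],
    [[0,0,-0.11],[0,0,0]],
    [[-0.04,-0.064,-0.11],[0,0,0]],
    [[-0.08,-0.13,-0.11],[0,0,0]],
    [[-0.12,-0.19,-0.11],[0,0,0]]
  ]
}}

```text
clock: 6.33
tool_pos: [0.5416, 0.1052, 0.1467]
tcp_rot: [0.001, 0.19, 0.982, 0.0]
wrist_force: [0.0, -0.0, -0.3]
width: 0.0004
```

{"name": "play_rows", "arguments": {
  "deltas": [
    [[-0.026,-0.041,0],[0,0,0]],
    [[-0.026,-0.041,0],[0,0,0]],
    [[-0.026,-0.041,0.03],[0,0,0]],
    [[-0.026,-0.041,0.05],[0,0,0]],
    [[-0.026,-0.041,0.05],[0,0,0]]
  ]
}}

```text
clock: 6.75
tool_pos: [0.5436, 0.0872, 0.1244]
tcp_rot: [-0.002, 0.191, 0.982, -0.0]
wrist_force: [-0.1, 0.0, -0.9]
width: 0.0004
```

Run:
```python
from cell import ctrl
from h import *
go(ctrl.sense(),T['right'],.117)
im=ctrl.grab_frame('side');cv2.imwrite('pics/s3.png',cv2.resize(im[60:210,150:350,::-1],None,fx=4,fy=4))
```

```text
6.75 [0.5436 0.0872 0.1244] F [-0.1  0.  -0.9] units [-0.0035  0.0008  0.0184] toolz [-0.004 -0.    -1.   ]
```

View pics/s3.png

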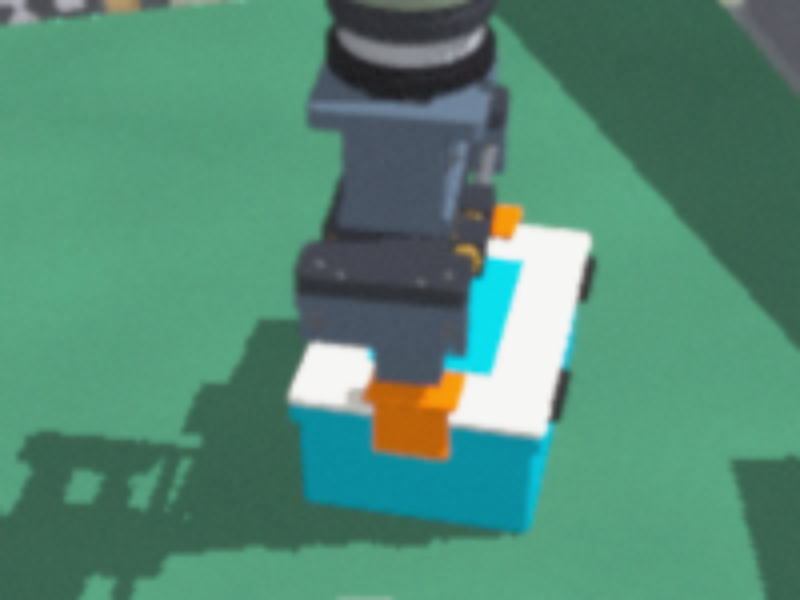

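The fingers are over the right tab, at about (410,380) in this crop. I'll press it the same way.

{"name": "play_rows", "arguments": {
  "deltas": [
    [[0,0,0.006],[0,0,0]],
    [[0,0,0.012],[0,0,0]],
    [[0,0,0.017],[0,0,0]],
    [[0,0,0.021],[0,0,0]],
    [[0,0,0.025],[0,0,0]]
  ]
}}

```text
clock: 7.22
tool_pos: [0.545, 0.0871, 0.1165]
tcp_rot: [0.0, 0.191, 0.982, 0.0]
wrist_force: [-2.2, 0.9, 7.6]
width: 0.0006
```

{"name": "play_rows", "arguments": {
  "deltas": [
    [[0,0,0.004],[0,0,0]],
    [[0,0,0.008],[0,0,0]],
    [[0,0,0.012],[0,0,0]],
    [[0,0,0.015],[0,0,0]],
    [[0,0,0.015],[0,0,0]]
  ]
}}

```text
clock: 7.63
tool_pos: [0.545, 0.0871, 0.111]
tcp_rot: [0.0, 0.191, 0.982, 0.0]
wrist_force: [-1.6, 0.4, 4.2]
width: 0.0002
```

{"name": "play_rows", "arguments": {
  "deltas": [
    [[0,0,0.004],[0,0,0]],
    [[0,0,0.008],[0,0,0]],
    [[0,0,0.012],[0,0,0]],
    [[0,0,0.015],[0,0,0]],
    [[0,0,0.015],[0,0,0]]
  ]
}}

```text
clock: 8.05
tool_pos: [0.545, 0.0871, 0.1052]
tcp_rot: [0.0, 0.191, 0.982, 0.0]
wrist_force: [-0.9, 0.8, 5.7]
width: 0.0005
```

{"name": "play_rows", "arguments": {
  "deltas": [
    [[0,0,0.002],[0,0,0]],
    [[0,0,0.004],[0,0,0]],
    [[0,0,0.005],[0,0,0]],
    [[0,0,0.005],[0,0,0]]
  ]
}}

```text
clock: 8.38
tool_pos: [0.545, 0.0871, 0.1051]
tcp_rot: [0.001, 0.191, 0.982, 0.0]
wrist_force: [-6.4, -1.3, 18.1]
width: 0.0002
```

The right tab is home, stalled at 0.1051 with 18 N. I'll lift clear and check.

{"name": "play_rows", "arguments": {
  "deltas": [
    [[0,0,-0.08],[0,0,0]],
    [[0,0,-0.18],[0,0,0]],
    [[0,0,-0.28],[0,0,0]],
    [[0.08,0,-0.3],[0,0,0]],
    [[0.16,0,-0.3],[0,0,0]]
  ]
}}

```text
clock: 8.8
tool_pos: [0.4881, 0.1112, 0.2258]
tcp_rot: [0.004, 0.192, 0.981, 0.002]
wrist_force: [0.2, -0.0, 0.4]
width: 0.0007
```

{"name": "play_rows", "arguments": {
  "deltas": [
    [[0.1,0.0,0],[0,0,0]],
    [[0.2,0,0],[0,0,0]],
    [[0.28,0,0],[0,0,0]],
    [[0.28,0,0],[0,0,0]],
    [[0.28,0,0],[0,0,0]]
  ]
}}

```text
clock: 9.22
tool_pos: [0.3809, 0.1532, 0.2226]
tcp_rot: [0.001, 0.19, 0.982, 0.0]
wrist_force: [0.9, 1.1, 0.8]
width: 0.0004
```

Run:
```python
from cell import ctrl
from h import *
s=ctrl.sense();print(s['clock'],s['wrist_force'],np.abs(s['joint_velocities']).max())
im=ctrl.grab_frame('side');cv2.imwrite('pics/s4.png',cv2.resize(im[60:360,150:400,::-1],None,fx=2,fy=2))
```

```text
9.2167 [0.88804188 1.06399562 0.80621803] 0.047473198471828085
```

View pics/s4.png

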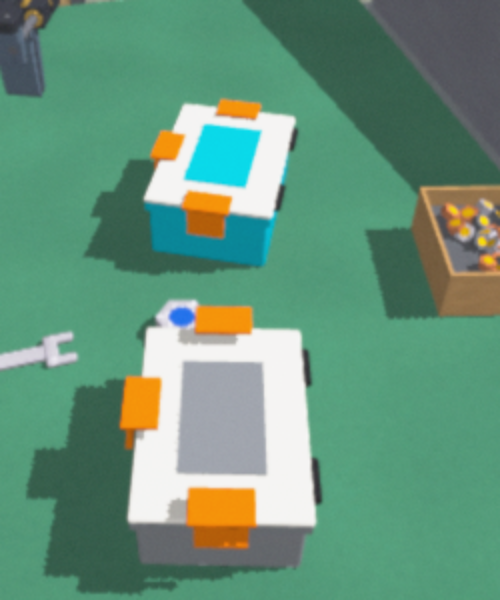

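All three turquoise tabs, at (238,108), (168,145) and (207,203) in this crop, lie flat on the lid with no gap shadow. The grey box's tabs are still raised. The arm is clear, so I'm handing in.

```bash
python3 -c "
from cell import ctrl
print(ctrl.finish_job())"
```

```text
the job is handed in; nothing more can be done
None
```

I pressed the left, front and right tabs of the turquoise box down in turn with the closed fingertips, and handed the job in at about 9.3 s of the 37 s allowed.

- **Each press:** the TCP stopped at z = 0.105 m, which puts the fingertips at 86 mm, the fully-home height. At that point the readings rose to 13, 17 and 18 N with no further travel.
- **Final side picture:** all three tabs lie flat on the lid. The grey box and its raised tabs are undisturbed, and the arm is clear of everything.
- **Small disagreement:** the tab positions I measured were off the given spacings by up to about 4 mm (107 and 114 mm against 111 mm). That is small next to the 50 x 30 mm pads. No check failed.

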